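Hold the setting key down in the press interlock

ROBOT

A 7-joint arm with a two-finger parallel gripper is mounted at the origin on the work surface. World frame = base frame: x ahead of the robot, y to its left, z up, the work surface at z = 0. Lengths are in m, angles in degrees, forces in N, time in s.
With the tool pointing down it reaches from about 0.4 to 0.925 m from the base axis. Payload 5.6 kg.
Tool frame: the origin (TCP) lies at the very end of the fingers, on their centre line; the grasp point (between the pads) lies 19 mm behind it; z points along the fingers, y is the direction in which the jaws open and shut (so a half turn about z gives the same grasp; the last joint's range is limited). The gripper opens to 85 mm and grips with 20 to 120 N. Pads are 22 mm wide; open, the fingers measure 114 mm over their backs; the gripper's body (76 mm by 85 mm) begins 54 mm behind the grasp point. The pads swing forward as they close: fully open they stand 13 mm farther back than shut.
Start: joints at [66.119, 26.786, -0.665, 91.828, 0.344, 61.387, -3.226], TCP at [0.237, -0.605, 0.231] pointing down, gripper open.
Joint ranges: [-144.91, 144.91], [-17.63, 115.5], [-89.93, 88.59], [15.96, 139.68], [-74.01, 254.01], [8.47, 105.57], [-167.45, 167.45]. Speed limits (degrees/s): [147.25, 147.25, 180, 180, 180, 180, 180].

INTERFACE

Orientations are given as [roll, pitch, yaw] about the fixed x, y, z axes, in that order (R = Rz(yaw) Ry(pitch) Rx(roll)).
In Python, from plant import read_state, imaging, sign_off gives the robot as it stands.
- The arm moves only by the shell command python3 -m handwheel 'ROWS' [OPENING] [FORCE]. ROWS is JSON, a list of rows, each a list of 2 entries, a list of its own where there are three numbers: the shift along the tool's x, y, z in m, then the turn, a rotation vector about the tool's x, y, z in degrees. In form: [[[x, y, z], [rx, ry, rz]], ...]. A call has 1 to 5 rows; each row shifts and turns the commanded pose from where the row before left it, along the tool's axes as they then stand; what a row does not reach is not made up. A row lasts 1/12 s, in which the tool goes at most 41.7 mm and 7.16 degrees, less where a joint would pass 70% of its speed; a pose out of reach is approached as far as the arm can. A call with a gripper value outside its range is refused whole. OPENING is the finger opening in m, from 0 to 0.0854, set as the call begins (- or left out, the last holds). The fingers move at their own pace and stop on an object; FORCE is the grip in N (left out, the last holds). Time passes only in rows, so rows that do not move let the fingers close. It gives the time, the measured TCP pose, the force and the opening at its end, in the units of the state.
- read_state(): the state, without advancing time (a new reading comes with each control period).
- imaging.camera(name): name is "side" or "top" or "wrist"; returns a dict with "color" (480x640x3 uint8, blue, green, red), "depth" (480x640 float32, m along the optical axis (not along the pixel's ray), 0 where there is no reading), "intrinsics" (3x3 intrinsics, pixels), "R" (3x3) and "t" (3): a world point X has camera coordinates R X + t. Camera axes: x right, y down, z forward; pixel columns grow to the right and rows downward; lengths in m; the calibration is good to about 2 mm. The wrist camera is an equidistant fisheye: a pixel r from the principal point sees the ray r / f radians off the axis. A picture is of the moment at which its call begins.
- sign_off(): hands the job in, once; it reports no verdict.
The state is a dict: "time_s": time; "qpos": joint angles; "dq": joint speeds; "joint_efforts": joint torques, N m; "tool_pos": TCP position; "ee_rot": TCP orientation; "force": force on the tool from outside, world axes, zero at the start; "torque": the same for the moment, N m; "finger_gap": finger opening in m.
Only numpy, scipy, OpenCV 4.12 (cv2) and the standard library are available. Lean on these libraries where they do the work, as an engineer would, in place of code of your own. Each camera call takes 0.05 s, during which the arm holds its last target. There are 200 camera calls.

TASK

The little tag press only inches over while its setting key is held down in the interlock: slide the shutter on top of the guard fully open to uncover the slot, take the flat-tongued key with the rectangular handle from the wooden key block, pass its tongue upright down through the slot, and press the sprung plunger underneath well past half of its stroke. Finish while still holding the key there, gripped and pushed down; do not let go. Leave the round-knobbed pin standing in the block, and do not disturb the carton, glue bottle, tin and mug.

Things in the scene. Friction and masses are not known exactly. Their poses are not given: they have to be found in the camera images.
- press: Fixed bench press: green base, green drive housing at its +x end, clear plastic guard under an aluminium top plate 8 mm thick. Origin on the bench straight below the slot, z up. In its frame the guard spans x -50 to 120, y -75 to 75 mm, top at z 120 mm; the housing spans x 120 to 170, same width and height. Position and yaw vary.
- slot (a point): Centre of the slot, in the upper face of the guard top (z 120 mm); axes as the press. The slot is 10 mm along x and 32 mm along y and goes straight down through the 8 mm plate; below it is open space down to the plunger. The shutter covers it at the start.
- shutter (a joint): Shutter travel in m along the press's +x: near 0 (up to 0.012 at the start) it covers the slot, 0.055 is fully open against its stop. It slides with about 1.5 N friction and stays where it is left.
- shutter_tab (a point): Middle of the top of the shutter's upright black tab; moves with it. Tab 12 mm along x, 34 mm along y, top 31 mm above the guard top (27 mm tall, on a 4 mm brass plate 70 by 58 mm). The tab's middle is 38 mm from the slot along the press's +x when closed, 93 mm when fully open.
- plunger (a joint): How far the sprung plunger below the slot is pressed down, in m: 0 up, 0.018 at its bottom stop. It takes 4 N to start and 11 N at the bottom, and springs back up when released (it lifts the key too).
- plunger_top (a point): Centre of the upper face of the plunger pad (24 by 40 mm steel), 25 mm below the guard's upper face when up; moves down with the plunger.
- key_block: Fixed wooden block, 70 mm along x, 150 mm along y, 80 mm high, origin at the centre of its underside. Two bays (14 mm along x, 30 mm along y, 74 mm deep) are open at the top, at y -32 and +32 mm; the key stands in one, the pin in the other.
- key: Setting key, 116 mm tall: steel tongue 8 mm thick (x), 30 mm wide (y), 70 mm long with rounded nose; steel collar 24 by 46 mm at z 70 to 76 mm, which rests on the block's top; black rectangular handle 12 mm thick (x), 40 mm wide (y), z 76 to 116 mm. Origin at the tongue's nose (bottom), z up along the key. Same either way round. About 0.17 kg.
- key_grip (a point): Point in the key's handle, 100 mm above the tongue's nose, where it is well gripped from above across the 12 mm thickness (the key's x).
- pin: Bystander in the other bay: round steel pin 12 mm thick, 70 mm long, with a 38 mm disc collar and a round black knob 32 mm across on top, 110 mm tall in all. Origin at its lower end. Stays where it is.
- carton: Bystander: closed cardboard carton 70 by 100 by 60 mm, origin at the centre of its underside.
- glue: Bystander: white glue bottle 48 mm across, 120 mm tall, origin at the centre of its underside.
- tin: Bystander: open aluminium tin 80 mm across, 60 mm tall, origin at the centre of its underside.
- mug: Bystander: white mug 76 mm across, 90 mm tall, handle at its +y, origin at the centre of its underside.
Things that resemble listed ones, but are neither listed nor needed, are in the scene too. Leave any orange or pink look-alike of the key alone.

How it is judged:
By the outcome, as a careful person would: the job done as asked, in the order asked, and still so for the second after the job is handed in, while the arm keeps its last pose, push and grip.
It also fails if it takes over 58 s, if anything falls off the work surface, if the arm or the gripper's body presses on something with over 40 N, if the wrist force passes 120 N, or if a joint passes its speed limit or range.

## Working session

There is one attempt and no reset: what is moved stays moved. The work goes in short steps, Python scripts to look and compute and a shell command to move; the robot and the scene stay as the last step left them, time stands still between calls to the robot, and variables do not carry over. Pictures are saved under pics/ and viewed, about 8 in all and at most 12, crops included, and the job is handed in when it is done.

```bash
mkdir -p pics; ls; cat > h.py <<'E'
import numpy as np, cv2
from plant import read_state, imaging
def grab(n):
    c=imaging.camera(n); np.savez(f'{n}.npz',**c); return c
def pts(c,us,vs,z=None):
    "pixels -> world; by depth, or on plane z"
    K=c['intrinsics'];R=c['R'];t=c['t']
    us=np.asarray(us);vs=np.asarray(vs)
    d=np.stack([(us-K[0,2])/K[0,0],(vs-K[1,2])/K[1,1],np.ones(us.shape)],-1)
    o=-R.T@t
    if z is None:
        return (d*c['depth'][vs.astype(int),us.astype(int)][...,None]-t)@R
    w=d@R
    return o+w*((z-o[2])/w[...,2])[...,None]
def load(n): return dict(np.load(f'{n}.npz'))
E
python3 - <<'E'
from h import *
s=read_state();print({k:np.round(v,3) for k,v in s.items()})
for n in('top','side'):
    c=grab(n);cv2.imwrite(f'pics/{n}0.png',c['color']);print(n,c['intrinsics'],-c['R'].T@c['t'],c['R'])
E
```

```text
pics
{'time_s': np.float64(0.0), 'qpos': array([66.118, 26.839, -0.666, 91.883,  0.342, 61.387, -3.227]), 'dq': array([ 0.108,  0.061, -0.067,  0.078,  0.038,  0.016, -0.012]), 'joint_efforts': array([-0.0000e+00, -5.3239e+01,  2.1000e-02, -2.5130e+01,  1.1000e-02,
        8.0000e-03, -0.0000e+00]), 'tool_pos': array([ 0.237, -0.605,  0.23 ]), 'ee_rot': array([-1.79894e+02,  6.00000e-03,  2.14130e+01]), 'force': array([ 0.568, -0.56 , -0.688]), 'torque': array([0.026, 0.011, 0.   ]), 'finger_gap': np.float64(0.085)}
top [[510.43215618   0.         321.40338286]
 [  0.         510.43215618 235.67666017]
 [  0.           0.           1.        ]] [0.31168659 0.00573804 1.44464932] [[-1.81232590e-03 -9.99998313e-01  2.97861594e-04]
 [-9.80174089e-01  1.71738224e-03 -1.98130779e-01]
 [ 1.98129933e-01 -6.51033760e-04 -9.80175548e-01]]
side [[560.87682698   0.         313.87724356]
 [  0.         560.87682698 243.69611659]
 [  0.           0.           1.        ]] [ 0.46359188 -1.02908428  0.92804786] [[ 0.9954757  -0.09235     0.02235193]
 [-0.03927887 -0.61417231 -0.78819385]
 [ 0.08651764  0.78374986 -0.61502102]]
```

View pics/top0.png

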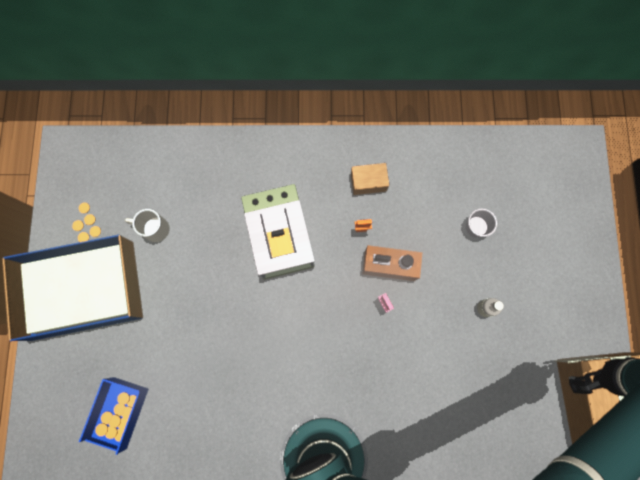

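View pics/side0.png

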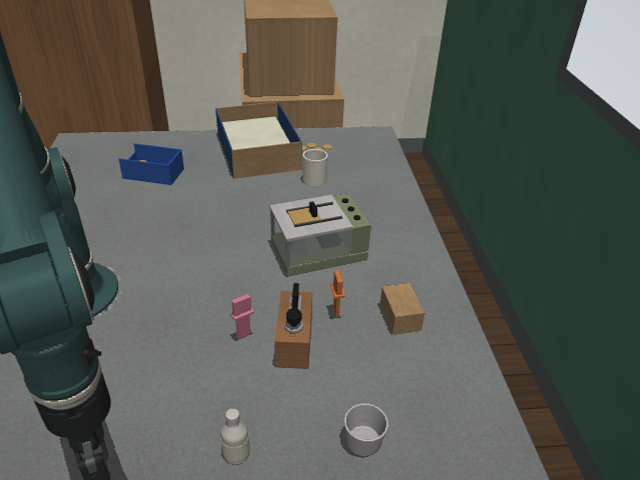

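The top view shows the press at about (277,232) with the brass shutter at (280,241) and its tab at (277,232). The block is at (393,262), with the key in its left bay (382,259) and the pin at (407,261). The orange and pink look-alikes stand beside the block.

```bash
python3 - <<'E'
from h import *
c=load('top');im=c['color'];hsv=cv2.cvtColor(im,cv2.COLOR_BGR2HSV)
def rect(m,z,name,box):
    x0,y0,x1,y1=box;mm=np.zeros_like(m,np.uint8);mm[y0:y1,x0:x1]=m[y0:y1,x0:x1]*255
    mm=cv2.morphologyEx(mm,cv2.MORPH_CLOSE,np.ones((3,3)))
    cs=cv2.findContours(mm,cv2.RETR_EXTERNAL,cv2.CHAIN_APPROX_NONE)[0];k=max(cs,key=cv2.contourArea)[:,0].astype(float)
    p=pts(c,k[:,0],k[:,1],z)[:,:2]*1000
    r=cv2.minAreaRect(p.astype(np.float32));print(name,'centre px',np.round(k.mean(0)),'rect mm',np.round(r[0],1),np.round(r[1],1),round(r[2],2))
H,S,V=hsv[...,0],hsv[...,1],hsv[...,2]
B=(235,180,325,285)
rect((S<40)&(V>190),.12,'plate',B)
rect((H>15)&(H<32)&(S>110),.124,'brass',B)
rect((H>32)&(H<60)&(S>40),.12,'green',(235,180,305,215))
rect((V<70),.151,'tab',(262,222,292,242))
rect((H<15)&(S>80)&(V>60),.08,'block',(355,240,432,285))
rect((V<60),.126,'key',(368,248,395,270))
rect((V<60),.12,'pin',(396,248,418,275))
for n,(u,v) in dict(plate=(262,262),block=(395,272),key=(382,258),housing=(285,192)).items(): print(n,pts(c,u,v).round(4))
cv2.imwrite('pics/crop.png',np.hstack([cv2.resize(im[180:285,235:325],None,fx=4,fy=4,interpolation=2),cv2.resize(im[200:305,345:435],None,fx=4,fy=4,interpolation=2)]))
E
```

```text
plate centre px [279. 237.] rect mm [578.1 117.9] [172.6 154.7] 13.72
brass centre px [280. 242.] rect mm [561.2 114.5] [63.9 57.4] 14.16
green centre px [269. 198.] rect mm [683.5 144.5] [ 44.7 147.8] 13.88
tab centre px [278. 234.] rect mm [578.1 118.5] [ 3.1 23.8] 11.48
block centre px [393. 261.] rect mm [ 516.4 -187. ] [151.9  70.7] 82.06Traceback (most recent call last):
  File "<stdin>", line 16, in <module>
  File "<stdin>", line 6, in rect
ValueError: max() iterable argument is empty
```

```bash
R='x'; for i in 1 2 3; do python3 -m handwheel '[[[0,0,0],[0,0,-5.5]],[[0,0,0],[0,0,-5.5]],[[0,0,0],[0,0,-5.5]],[[0,0,0],[0,0,-5.5]],[[0,0,0],[0,0,-5.5]]]' 0.05; done
for i in 1 2 3 4; do python3 -m handwheel '[[[0.031,0.0255,0],[0,0,0]],[[0.031,0.0255,0],[0,0,0]],[[0.031,0.0255,0],[0,0,0]],[[0.031,0.0255,0],[0,0,0]],[[0.031,0.0255,0],[0,0,0]]]'; done
python3 -m handwheel '[[[0,0,0],[0,0,0]],[[0,0,0],[0,0,0]]]'
python3 - <<'E'
from h import *
c=grab('wrist');cv2.imwrite('pics/w1.png',c['color']);print(c['intrinsics'],-c['R'].T@c['t'],c['R'],read_state()['tool_pos'])
E
```

```text
time_s: 0.52
tool_pos: [0.2372, -0.6048, 0.2307]
ee_rot: [-179.9, -0.0, 49.2]
force: [0.4, -0.0, 0.3]
finger_gap: 0.0498
time_s: 0.93
tool_pos: [0.2371, -0.6048, 0.2307]
ee_rot: [-180.0, -0.0, 76.7]
force: [-0.8, 0.6, 0.1]
finger_gap: 0.0494
time_s: 1.35
tool_pos: [0.2371, -0.6048, 0.2307]
ee_rot: [-180.0, -0.1, 104.2]
force: [-1.1, 0.5, -0.3]
finger_gap: 0.05
time_s: 1.77
tool_pos: [0.324, -0.4221, 0.2309]
ee_rot: [-180.0, -0.0, 103.9]
force: [1.1, -0.5, -0.3]
finger_gap: 0.0501
time_s: 2.18
tool_pos: [0.4104, -0.241, 0.2312]
ee_rot: [-180.0, 0.0, 103.9]
force: [0.8, -0.1, -0.3]
finger_gap: 0.0498
time_s: 2.6
tool_pos: [0.497, -0.0601, 0.2312]
ee_rot: [-180.0, 0.0, 103.9]
force: [1.5, -1.1, -0.7]
finger_gap: 0.0501
time_s: 3.02
tool_pos: [0.5836, 0.1209, 0.2308]
ee_rot: [-180.0, 0.0, 103.9]
force: [1.3, -1.0, -1.0]
finger_gap: 0.0499
time_s: 3.18
tool_pos: [0.5829, 0.1225, 0.2305]
ee_rot: [-179.9, -0.1, 104.2]
force: [-0.0, -0.2, -0.2]
finger_gap: 0.0498
[[371.64829954   0.         318.68941686]
 [  0.         371.64829954 238.6697557 ]
 [  0.           0.           1.        ]] [0.56323388 0.19939517 0.37431381] [[ 9.69541723e-01  2.44924774e-01 -8.38424361e-04]
 [ 2.33155763e-01 -9.21894508e-01  3.09433201e-01]
 [ 7.50149180e-02 -3.00203883e-01 -9.50920812e-01]] [0.58278787 0.11996006 0.23042634]
```

View pics/w1.png

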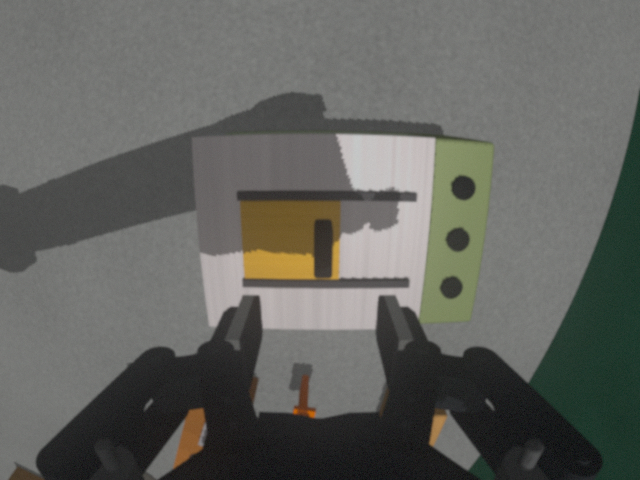

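The wrist view shows the guard plate with corners near (193,137), (435,135), (420,322) and (210,328). The brass shutter spans (241..340, 200..280), and its tab top is at about (323,248).

```bash
cat >> h.py <<'E'
def wpts(c,px,z):
    K=c['intrinsics'];q=(np.asarray(px,float)-K[:2,2])/K[0,0]
    r=np.linalg.norm(q,axis=-1,keepdims=True);d=np.concatenate([q/r*np.sin(r),np.cos(r)],-1)
    o=-c['R'].T@c['t'];w=d@c['R'];return o+w*((z-o[2])/w[...,2])[...,None]
def wrect(c,m,z,name,box):
    x0,y0,x1,y1=box;mm=np.zeros(m.shape,np.uint8);mm[y0:y1,x0:x1]=m[y0:y1,x0:x1]*255
    mm=cv2.morphologyEx(cv2.morphologyEx(mm,cv2.MORPH_OPEN,np.ones((3,3))),cv2.MORPH_CLOSE,np.ones((5,5)))
    k=max(cv2.findContours(mm,cv2.RETR_EXTERNAL,cv2.CHAIN_APPROX_NONE)[0],key=cv2.contourArea)[:,0]
    r=cv2.minAreaRect((wpts(c,k,z)[:,:2]*1000).astype(np.float32));print(name,'px',k.min(0),k.max(0),'mm',np.round(r[0],1),np.round(r[1],1),round(r[2],2));return r
E
python3 - <<'E'
from h import *
c=load('wrist');hsv=cv2.cvtColor(c['color'],cv2.COLOR_BGR2HSV);H,S,V=hsv[...,0],hsv[...,1],hsv[...,2]
wrect(c,(H>15)&(H<32)&(S>110),.124,'brass',(230,195,350,285))
wrect(c,(H>32)&(H<60)&(S>40),.12,'green',(415,130,500,330))
wrect(c,V<60,.151,'tab',(305,205,338,280))
print(V[150:330:20,203:226:4],V[240,180:215])
for n,p in dict(tl=(193,137),tr=(436,137),br=(420,322),bl=(210,328)).items(): print(n,wpts(c,np.array([p]),.12).round(4))
for y in (160,230,300):
    print(y,[int(x) for x in np.where(np.abs(np.diff(S[y].astype(int)))+np.abs(np.diff(V[y].astype(int)))>25)[0]])
E
```

```text
brass px [241 200] [339 279] mm [563.5 113.7] [69.2 59.5] 14.11
green px [418 136] [493 323] mm [684.1 146.1] [ 46.7 148.2] 13.67
tab px [315 221] [331 256] mm [583.5 129.5] [10.1 23.3] 14.0
[[104 102 102 105 105 108]
 [101 104 105 102 107 106]
 [104 103 104 104 104 103]
 [106 106 105 107 107 105]
 [108 106 110 104 103 109]
 [110 105 109 109 106 109]
 [172 181 180 181 180 181]
 [136 179 177 177 178 177]
 [124 158 180 176 181 165]] [124 122 122 123 122 123 125 123 127 125 127 129 122 124 122 121 118 120
 114 109 107 107 107 108 109 108 106 108 108 104 105 108 106 109 110]
tl [[0.4793 0.1703 0.12  ]]
tr [[0.6444 0.2116 0.12  ]]
br [[0.6806 0.0702 0.12  ]]
bl [[0.5154 0.0221 0.12  ]]
160 [342, 343, 433, 434, 492, 623, 624, 625, 626, 632, 638]
230 [240, 241, 242, 313, 314, 318, 330, 331, 332, 333, 338, 339, 340, 428, 429, 453, 461, 463, 485, 600, 601, 602, 604, 609, 611, 615, 616, 631, 633]
300 [239, 240, 241, 258, 259, 260, 377, 378, 396, 397, 420, 421, 473, 571, 572, 573, 574, 577, 579, 586, 604, 606, 607, 610, 619, 620, 621, 636]
```

```bash
python3 -m handwheel '[[[0,0.003,0.02],[0,0,0]],[[0,0,0.026],[0,0,0]],[[0,0,0.026],[0,0,0]],[[0,0,0.0165],[0,0,0]],[[0,0,0.01],[0,0,0]]]'
python3 -m handwheel '[[[0,0,0],[0,0,0]],[[0,0,0],[0,0,0]],[[0,0,0],[0,0,0]],[[0,0,0],[0,0,0]],[[0,0,0],[0,0,0]]]' 0 30
python3 -m handwheel '[[[0,0,0],[0,0,0]],[[0,0.01,0],[0,0,0]],[[0,0.01,0],[0,0,0]],[[0,0.01,0],[0,0,0]],[[0,0.01,0],[0,0,0]]]'
python3 -m handwheel '[[[0,0.004,0],[0,0,0]],[[0,0,0],[0,0,0]],[[0,0,0],[0,0,0]]]'
```

```text
time_s: 3.65
tool_pos: [0.5847, 0.117, 0.1303]
ee_rot: [-179.8, 0.1, 103.7]
force: [0.2, -0.9, -0.6]
finger_gap: 0.0502
time_s: 4.07
tool_pos: [0.5871, 0.1198, 0.1342]
ee_rot: [179.9, 0.1, 103.9]
force: [-0.4, -1.4, 3.2]
finger_gap: 0.0112
time_s: 4.48
tool_pos: [0.626, 0.1294, 0.1342]
ee_rot: [179.9, 0.1, 103.9]
force: [-1.0, -2.0, 7.1]
finger_gap: 0.0112
time_s: 4.73
tool_pos: [0.6308, 0.1306, 0.1342]
ee_rot: [179.8, 0.0, 103.9]
force: [1.3, -1.2, 4.9]
finger_gap: 0.0108
```

```bash
for i in 1 2 3; do python3 -m handwheel '[[[0,0.002,0],[0,0,0]],[[0,0,0],[0,0,0]],[[0,0,0],[0,0,0]]]'; done
```

```text
time_s: 4.98
tool_pos: [0.6319, 0.1309, 0.1342]
ee_rot: [179.9, 0.1, 103.9]
force: [0.5, -1.9, 6.6]
finger_gap: 0.0114
time_s: 5.23
tool_pos: [0.6337, 0.1313, 0.1342]
ee_rot: [179.9, 0.1, 103.9]
force: [-0.1, -1.7, 6.8]
finger_gap: 0.0112
time_s: 5.48
tool_pos: [0.6356, 0.1318, 0.1342]
ee_rot: [179.9, 0.1, 103.9]
force: [0.1, -1.5, 6.6]
finger_gap: 0.0111
```

```bash
for i in 1 2 3; do python3 -m handwheel '[[[0,0.002,0],[0,0,0]],[[0,0,0],[0,0,0]],[[0,0,0],[0,0,0]]]'; done
```

```text
time_s: 5.73
tool_pos: [0.6358, 0.1319, 0.1341]
ee_rot: [-179.9, 0.1, 103.9]
force: [-5.5, -3.7, 11.3]
finger_gap: 0.0112
time_s: 5.98
tool_pos: [0.6359, 0.1319, 0.134]
ee_rot: [-179.6, 0.1, 103.9]
force: [-11.5, -5.0, 14.3]
finger_gap: 0.0116
time_s: 6.23
tool_pos: [0.636, 0.1319, 0.1339]
ee_rot: [-179.4, 0.2, 103.9]
force: [-16.9, -6.4, 19.4]
finger_gap: 0.0114
```

```bash
python3 -m handwheel '[[[0,-0.005,0],[0,0,0]],[[0,0,0],[0,0,0]],[[0,0,0],[0,0,0]],[[0,0,0],[0,0,0]],[[0,0,0],[0,0,0]]]' 0.05
python3 -m handwheel '[[[0,0,-0.02],[0,0,0]],[[0,0,-0.035],[0,0,0]],[[0,0,-0.04],[0,0,0]],[[0,-0.04,-0.01],[0,0,0]],[[-0.01,-0.04,0],[0,0,0]]]'
python3 -m handwheel '[[[-0.02,0,0],[0,0,0]],[[0,0,0],[0,0,0]],[[0,0,0],[0,0,0]]]'
python3 - <<'E'
from h import *
c=grab('wrist');cv2.imwrite('pics/w2.png',c['color']);print(read_state()['tool_pos'])
E
```

```text
time_s: 6.65
tool_pos: [0.6359, 0.1325, 0.1325]
ee_rot: [180.0, -0.0, 103.9]
force: [-0.2, 0.0, -0.0]
finger_gap: 0.05
time_s: 7.07
tool_pos: [0.5624, 0.1071, 0.2415]
ee_rot: [179.5, -0.1, 104.1]
force: [-1.0, 0.1, 0.4]
finger_gap: 0.0499
time_s: 7.32
tool_pos: [0.5657, 0.0827, 0.238]
ee_rot: [180.0, 0.0, 103.8]
force: [-1.2, 0.4, -0.5]
finger_gap: 0.05
[0.56585015 0.0840422  0.23807759]
```

View pics/w2.png

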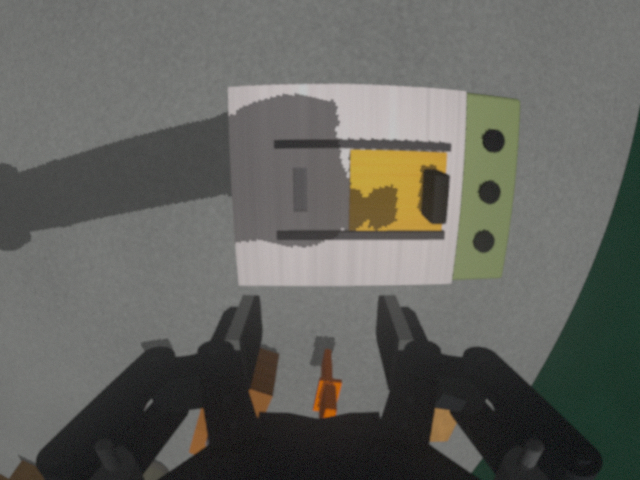

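The shutter is fully open. The slot shows as a dark strip at px (293..306, 167..211).

```bash
python3 - <<'E'
from h import *
c=load('wrist');V=cv2.GaussianBlur(c['color'],(3,3),0).max(2)
print(V[190,284:314],V[160:218,299])
wrect(c,V<86,.12,'slot',(284,160,315,220))
E
```

```text
[108 108 107 107 107 108 108 106 101  93  87  85  86  86  86  87  87  87
  87  88  89  91  94  99 102 104 105 104 104 105] [108 108 108 107 108 107 104  99  93  89  88  87  86  86  86  87  87  87
  87  86  86  86  87  87  87  87  86  85  86  87  87  86  86  87  87  87
  86  86  86  88  88  87  87  88  88  87  87  87  86  86  87  93 100 105
 107 107 107 108]Traceback (most recent call last):
  File "<stdin>", line 4, in <module>
  File "h.py", line 23, in wrect
    k=max(cv2.findContours(mm,cv2.RETR_EXTERNAL,cv2.CHAIN_APPROX_NONE)[0],key=cv2.contourArea)[:,0]
      ~~~^^^^^^^^^^^^^^^^^^^^^^^^^^^^^^^^^^^^^^^^^^^^^^^^^^^^^^^^^^^^^^^^^^^^^^^^^^^^^^^^^^^^^
ValueError: max() iterable argument is empty
```

```bash
python3 - <<'E'
from h import *
c=load('wrist');V=cv2.GaussianBlur(c['color'],(3,3),0).max(2)
wrect(c,V<97,.12,'slot',(284,160,315,220))
E
for i in 1 2; do python3 -m handwheel '[[[-0.0275,-0.0126,0],[0,0,0]],[[-0.0275,-0.0126,0],[0,0,0]],[[-0.0275,-0.0126,0],[0,0,0]],[[-0.0275,-0.0126,0],[0,0,0]]]'; done
python3 -m handwheel '[[[0,0,0],[0,0,5.5]],[[0,0,0],[0,0,5.5]],[[0,0,0],[0,0,5.5]],[[0,0,0],[0,0,5.5]]]'
python3 -m handwheel '[[[0,0,0],[0,0,0]],[[0,0,0],[0,0,0]]]'
python3 - <<'E'
from h import *
c=grab('wrist');cv2.imwrite('pics/w3.png',c['color']);print(read_state()['tool_pos'])
E
```

```text
slot px [293 168] [306 211] mm [544.8 109.2] [ 9.4 31.4] 13.26
time_s: 7.7
tool_pos: [0.5434, -0.0345, 0.2377]
ee_rot: [180.0, -0.1, 104.1]
force: [0.2, -0.1, 0.2]
finger_gap: 0.0499
time_s: 8.03
tool_pos: [0.5212, -0.1539, 0.2378]
ee_rot: [179.9, -0.0, 104.0]
force: [0.6, -0.6, -0.3]
finger_gap: 0.05
time_s: 8.37
tool_pos: [0.5215, -0.1528, 0.2376]
ee_rot: [180.0, -0.1, 81.7]
force: [0.5, 1.1, -0.9]
finger_gap: 0.0499
time_s: 8.53
tool_pos: [0.5212, -0.1527, 0.2377]
ee_rot: [180.0, -0.0, 82.2]
force: [-0.6, 0.4, -0.3]
finger_gap: 0.0499
[ 0.52103576 -0.15291483  0.23767151]
```

View pics/w3.png

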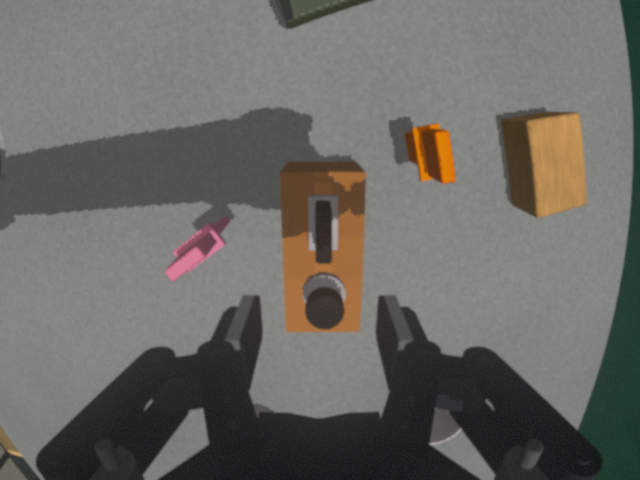

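The key handle is at px (315..331, 200..262), its collar at (308..338, 196..250), and the pin knob at (324,308). The key stands straight under the gripper.

```bash
python3 - <<'E'
from h import *
c=load('wrist');hsv=cv2.cvtColor(c['color'],cv2.COLOR_BGR2HSV);H,S,V=hsv[...,0],hsv[...,1],hsv[...,2]
print(V[225,303:345],V[250,303:345]);print(V[190:270,323])
wrect(c,V<48,.126,'handle',(311,196,336,266))
wrect(c,(S<60)|(V<48),.086,'collar',(300,188,345,266))
wrect(c,(H<15)&(S>80)&(V>40)|(V>0)&(S<60),.08,'block',(275,168,370,336))
print(wpts(c,np.array([(315.5,262),(332.5,262),(323,172),(364,172),(282,172),(361,332),(287,332)]),.126)*1000, wpts(c,np.array([(364,172),(282,172),(361,332),(287,332)]),.08)*1000)
E
```

```text
[ 97  96  96  96  95  97  98  97  97  98  95  86  71  50  48  52  46  47
  48  50  49  51  48  50  48  46  51  63 101 144 168 170 173 171 168 161
 156 156 156 157 156 157] [161 160 161 161 162 161 161 165 165 164 160 150 122  86  54  56  57  56
  58  63  63  63  65  66  61  64  58  68 100 136 156 165 163 162 163 160
 162 160 158 161 161 161]
[106 103 104 101  95  86  89  92  94  88  75  54  43  44  43  45  42  47
  44  44  44  42  44  46  45  47  44  46  52  46  46  46  48  47  49  49
  49  49  47  53  50  54  51  51  51  50  50  46  51  50  53  49  55  56
  51  56  55  60  60  60  63  60  64  60  59  66  64  61  59  60  60  66
  82 117 150 166 171 172 171 172]
handle px [317 203] [328 212] mm [ 526.3 -134.1] [6.5 7.8] 82.15
collar px [308 195] [337 260] mm [ 523.2 -161.1] [56.5 23.8] 82.91
block px [275 168] [369 335] mm [ 519.3 -190.1] [158.2  90.4] 82.01
[[ 515.65510346 -174.2844006   126.        ]
 [ 528.10141661 -176.01485158  126.        ]
 [ 530.03985154 -109.12845913  126.        ]
 [ 558.23577901 -112.7954925   126.        ]
 [ 501.96785159 -105.09684759  126.        ]
 [ 543.52927537 -240.09715495  126.        ]
 [ 484.2492752  -231.71556351  126.        ]] [[ 563.00425663 -119.77337231   80.        ]
 [ 496.60020815 -110.68789123   80.        ]
 [ 545.64851908 -270.00719383   80.        ]
 [ 475.68980218 -260.11574003   80.        ]]
```

```bash
python3 -m handwheel '[[[-0.0032,0.0039,0.02],[0,0,0]],[[0,0,0.035],[0,0,0]],[[0,0,0.035],[0,0,0]],[[0,0,0.035],[0,0,0]],[[0,0,0.0197],[0,0,0]]]'
python3 -m handwheel '[[[0,0,0],[0,0,0]],[[0,0,0],[0,0,0]]]'
python3 - <<'E'
from h import *
c=grab('wrist');cv2.imwrite('pics/w4.png',c['color'][200:480,120:520]);print(read_state()['tool_pos'],read_state()['force'])
E
```

```text
time_s: 9.0
tool_pos: [0.5221, -0.1568, 0.0895]
ee_rot: [-179.8, -0.1, 82.1]
force: [-0.4, -0.4, 0.2]
finger_gap: 0.0501
time_s: 9.17
tool_pos: [0.5237, -0.1569, 0.0925]
ee_rot: [-179.9, -0.1, 82.0]
force: [-0.0, 0.1, 0.8]
finger_gap: 0.0501
[ 0.5247385  -0.15721808  0.09385511] [0.46906664 0.12224168 1.03559975]
```

View pics/w4.png

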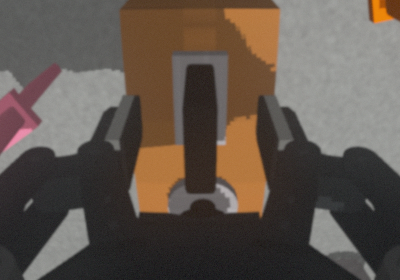

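The handle, at px (200,130) in the crop, sits centred between the pads at (138) and (262). I'm closing on it.

```bash
python3 -m handwheel '[[[0,0,0],[0,0,0]],[[0,0,0],[0,0,0]],[[0,0,0],[0,0,0]],[[0,0,0],[0,0,0]],[[0,0,0],[0,0,0]]]' 0 100
python3 -m handwheel '[[[0,0,-0.01],[0,0,0]],[[0,0,-0.02],[0,0,0]],[[0,0,-0.03],[0,0,0]],[[0,0,-0.03],[0,0,0]],[[0,0,-0.03],[0,0,0]]]'
python3 -m handwheel '[[[0,0,-0.03],[0,0,0]],[[0,0,0],[0,0,-5.45]],[[0,0,0],[0,0,-5.45]],[[0,0,0],[0,0,-5.45]],[[0,0,0],[0,0,-5.45]]]'
python3 -m handwheel '[[[0,0,0],[0,0,0]],[[0,0,0],[0,0,0]]]'
python3 -c "
from plant import *
s=read_state();print(s['tool_pos'],s['ee_rot'],s['force'])"
```

```text
time_s: 9.63
tool_pos: [0.5247, -0.1579, 0.0947]
ee_rot: [179.9, 0.1, 81.9]
force: [-2.3, -0.1, 6.7]
finger_gap: 0.0108
time_s: 10.05
tool_pos: [0.5232, -0.1573, 0.2148]
ee_rot: [-180.0, -0.0, 81.9]
force: [-0.2, -0.1, -1.7]
finger_gap: 0.0102
time_s: 10.47
tool_pos: [0.5234, -0.1576, 0.244]
ee_rot: [180.0, 0.0, 104.0]
force: [0.4, -0.1, -2.6]
finger_gap: 0.0109
time_s: 10.63
tool_pos: [0.5235, -0.1576, 0.2434]
ee_rot: [180.0, 0.0, 103.6]
force: [-0.6, -0.0, -1.6]
finger_gap: 0.0106
[ 0.52345928 -0.15762598  0.2434444 ] [1.79997912e+02 6.33276161e-03 1.03558416e+02] [-6.20225363e-01 -1.32576655e-03 -1.63387724e+00]
```

```bash
python3 -m handwheel '[[[0.0363,0.0121,0],[0,0,0]],[[0.0363,0.0121,0],[0,0,0]],[[0.0363,0.0121,0],[0,0,0]],[[0.0363,0.0121,0],[0,0,0]]]'
python3 -m handwheel '[[[0.0363,0.0121,0],[0,0,0]],[[0.0363,0.0121,0],[0,0,0]],[[0.0363,0.0121,0],[0,0,0]],[[0,0,0.015],[0,0,0]],[[0,0,0],[0,0,0]]]'
python3 -m handwheel '[[[0,0,0],[0,0,0]],[[0,0,0],[0,0,0]]]'
python3 - <<'E'
from h import *
c=grab('wrist');d=grab('side');s=read_state();print(s['tool_pos'],s['ee_rot'])
cv2.imwrite('pics/w5.png',np.hstack([cv2.resize(c['color'][90:310,210:410],None,fx=2,fy=2),cv2.resize(d['color'][140:250,250:350],None,fx=4,fy=4)]))
E
```

```text
time_s: 10.97
tool_pos: [0.5361, -0.0037, 0.2434]
ee_rot: [180.0, 0.0, 103.5]
force: [0.3, 0.2, -2.0]
finger_gap: 0.0108
time_s: 11.38
tool_pos: [0.5441, 0.1124, 0.2266]
ee_rot: [-179.8, -0.1, 103.9]
force: [-0.9, -1.4, -1.0]
finger_gap: 0.0108
time_s: 11.55
tool_pos: [0.546, 0.1083, 0.2283]
ee_rot: [-180.0, 0.0, 103.6]
force: [-0.1, -1.7, -0.7]
finger_gap: 0.0103
[0.54627945 0.10811402 0.22865953] [1.79956287e+02 3.75972336e-02 1.03546022e+02]
```

View pics/w5.png

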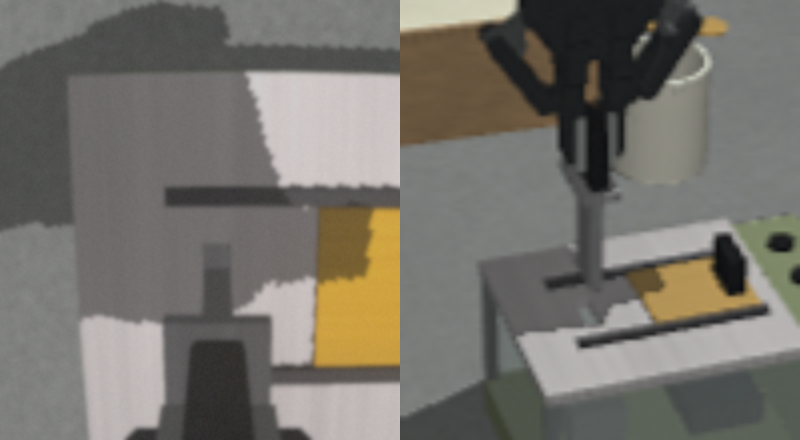

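The wrist crop shows the slot's far end at px (203..231, 243) and the tongue's nose just in front of it, at about row 268. The side view shows the key upright above the slot.

```bash
python3 - <<'E'
from h import *
c=load('wrist');V=cv2.GaussianBlur(c['color'],(3,3),0).max(2)
print('col',V[204:250,318])
for r in (215,218,221,228,234,240,246,252): print(r,V[r,304:334])
s=c['t']
E
```

```text
col [115 115 115 114 115 114 111 105  99  94  92  92  93  93  93  93  92  92
  91  87  82  76  74  74  75  76  76  76  75  74  74  75  76  76  75  74
  75  75  76  76  77  77  77  76  75  76]
215 [115 115 114 113 113 112 108 102  96  93  92  92  92  92  92  93  94  95
  95  95  96 102 107 110 111 112 111 112 112 111]
218 [115 115 115 114 114 113 111 105  98  95  94  93  93  93  93  93  94  95
  96  96  97 101 107 110 111 112 112 111 111 111]
221 [115 115 115 115 114 114 110 104  96  92  92  92  91  91  92  93  94  95
  96  96  97 102 107 110 111 111 111 111 111 111]
228 [114 115 115 115 114 113 109  98  85  77  74  74  74  75  75  74  75  76
  76  78  85  96 105 109 111 111 111 111 110 110]
234 [114 115 115 115 114 113 109  99  86  78  76  75  74  74  74  75  75  76
  76  78  83  94 104 110 111 112 111 111 111 110]
240 [114 114 115 114 114 112 105  95  85  78  76  76  76  75  75  76  76  76
  77  78  81  90 100 108 111 111 111 112 114 120]
246 [106 106 106 106 106 102  96  89  81  77  75  74  75  77  77  76  75  76
  76  76  80  93 116 140 153 158 163 166 167 166]
252 [87 87 87 88 88 88 87 87 87 88 88 88 88 88 88 88 89 90 90 91 91 92 92 92
 91 89 89 89 89 90]
```

```bash
python3 - <<'E'
from h import *
c=load('wrist');a=np.radians(103.8);T=np.array([[np.cos(a),np.sin(a)],[np.sin(a),-np.cos(a)]])
f=lambda p,z:(T@(wpts(c,np.array([p]),z)[0,:2]*1000)).round(1)
print('slot end',f((318.4,211.2),.12),'slot c (row218)',f((318.4,218),.12))
for z in(.142,.144,.147,.15): print(z,'tongue end',f((318.1,223.7),z),'row234',f((318.1,234),z+.01))
print('tcp',T@np.array([.5460,.1085])*1000,'slot prior',T@np.array([544.8,109.2]))
E
```

```text
slot end [ -7.8 555.6] slot c (row218) [-12.7 555.6]
0.142 tongue end [-10.6 555.4] row234 [-14.4 555.4]
0.144 tongue end [-10.1 555.4] row234 [-13.8 555.4]
0.147 tongue end [ -9.2 555.4] row234 [-12.9 555.4]
0.15 tongue end [ -8.4 555.4] row234 [-11.9 555.4]
tcp [-24.87119847 556.12019698] slot prior [-23.90516432 555.12180926]
```

```bash
python3 -m handwheel '[[[0.001,0,0.01],[0,0,0]],[[0,0,0.01],[0,0,0]],[[0,0,0],[0,0,0]],[[0,0,0],[0,0,0]]]'
python3 -m handwheel '[[[0,0,0.004],[0,0,0]],[[0,0,0],[0,0,0]],[[0,0,0],[0,0,0]]]'
python3 -m handwheel '[[[0,0,0.003],[0,0,0]],[[0,0,0],[0,0,0]],[[0,0,0],[0,0,0]]]'
```

```text
time_s: 11.98
tool_pos: [0.5449, 0.1099, 0.207]
ee_rot: [-179.9, -0.0, 103.7]
force: [0.4, 0.9, -1.7]
finger_gap: 0.0106
time_s: 12.23
tool_pos: [0.5455, 0.1104, 0.204]
ee_rot: [-180.0, -0.0, 103.7]
force: [0.2, -0.2, -1.0]
finger_gap: 0.0107
time_s: 12.48
tool_pos: [0.5456, 0.11, 0.2009]
ee_rot: [-180.0, 0.0, 103.7]
force: [0.7, -1.2, -2.2]
finger_gap: 0.0108
```

```bash
for i in 1 2 3 4; do python3 -m handwheel '[[[0,0,0.004],[0,0,0]],[[0,0,0],[0,0,0]],[[0,0,0],[0,0,0]]]'; done
```

```text
time_s: 12.73
tool_pos: [0.5456, 0.1098, 0.1967]
ee_rot: [-180.0, 0.0, 103.7]
force: [2.1, -2.4, -2.1]
finger_gap: 0.0107
time_s: 12.98
tool_pos: [0.5455, 0.1099, 0.1926]
ee_rot: [-180.0, 0.0, 103.7]
force: [1.8, -2.2, -3.0]
finger_gap: 0.0104
time_s: 13.23
tool_pos: [0.5456, 0.11, 0.1887]
ee_rot: [-180.0, 0.0, 103.7]
force: [2.1, -2.9, -3.2]
finger_gap: 0.0107
time_s: 13.48
tool_pos: [0.5456, 0.11, 0.1847]
ee_rot: [-180.0, 0.0, 103.7]
force: [2.7, -3.2, -3.6]
finger_gap: 0.0108
```

In the slot with only light side contact. I'll carry on down onto the plunger.

```bash
for i in 1 2 3 4 5; do python3 -m handwheel '[[[0,0,0.004],[0,0,0]],[[0,0,0],[0,0,0]],[[0,0,0],[0,0,0]]]'|sed -n '2p;4p'; done
```

```text
tool_pos: [0.5456, 0.1101, 0.1807]
force: [2.5, -4.5, -3.5]
tool_pos: [0.5458, 0.1101, 0.1772]
force: [2.1, -4.6, 0.9]
tool_pos: [0.5459, 0.1101, 0.1735]
force: [1.6, -4.7, 3.5]
tool_pos: [0.546, 0.1101, 0.1699]
force: [0.6, -5.4, 5.7]
tool_pos: [0.546, 0.11, 0.1661]
force: [0.1, -6.6, 6.5]
```

```bash
python3 -m handwheel '[[[-0.0005,0,0.003],[0,0,0]],[[0,0,0],[0,0,0]],[[0,0,0],[0,0,0]]]'
python3 -m handwheel '[[[0,0,0],[0,0,0]],[[0,0,0],[0,0,0]],[[0,0,0],[0,0,0]],[[0,0,0],[0,0,0]],[[0,0,0],[0,0,0]]]'
python3 - <<'E'
from h import *
c=grab('wrist');d=grab('side')
cv2.imwrite('pics/w6.png',np.hstack([cv2.resize(c['color'][90:310,210:410],None,fx=2,fy=2),cv2.resize(d['color'][160:270,260:360],None,fx=4,fy=4)]))
E
```

```text
time_s: 14.98
tool_pos: [0.5461, 0.1099, 0.1633]
ee_rot: [179.9, 0.0, 103.7]
force: [-0.2, -4.5, 7.3]
finger_gap: 0.0104
time_s: 15.4
tool_pos: [0.5461, 0.11, 0.1633]
ee_rot: [179.9, 0.0, 103.7]
force: [0.4, -5.7, 7.7]
finger_gap: 0.0105
```

View pics/w6.png

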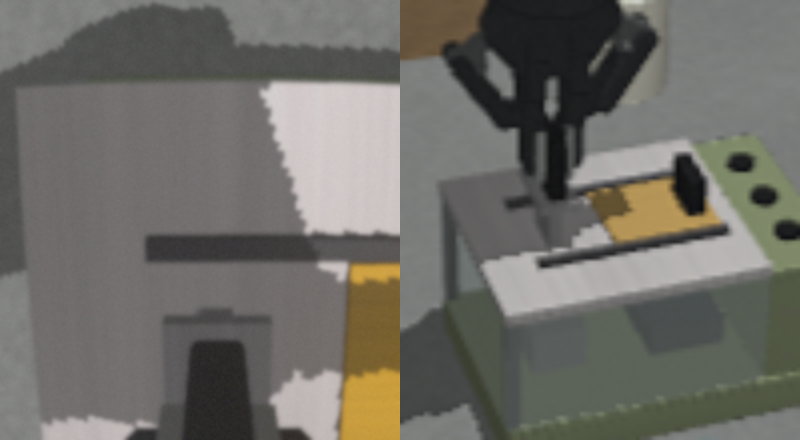

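The collar is at the same wrist-image position as before insertion (row 318 of the crop), so the key has not slipped in the grip. The shutter is still open. I'm handing in.

```bash
python3 -c "
from plant import *
print(sign_off());s=read_state();print(s['time_s'],s['tool_pos'],s['force'],s['finger_gap'])"
```

```text
the job is handed in; nothing more can be done
None
the job is handed in; nothing more can be done
```

I slid the shutter fully open against its stop and took the black key from the block. Its tongue then went upright down through the slot, and I pressed the plunger. I handed the job in at about 15.4 s, still gripping the key (100 N setting) and pushing down.

**Last checks**
- **Plunger:** pressed about 15.5–16.5 mm of its 18 mm stroke. This comes from the tool height and the height where contact began, not from a direct reading.
- **Upward force:** 7.7 N at the wrist. That reading includes the key's weight, so the push on the plunger is about 9–10 N, as expected at that depth.
- **Grip:** the gap was steady at about 10.5 mm, and the wrist view showed no slip of the key.
- **Side load:** about 5.7 N remained, from the tongue rubbing the slot wall.
- **Shutter:** still open in the last picture.
- **Bystanders:** I never moved the gripper onto the pin, carton, glue bottle, tin, mug or the look-alikes. I did not check their positions again at the end.

The state could not be read after hand-in, so I have no reading from the final second.

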